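# Level the printer riser on the front desk

### The job

The little printer riser on the front desk slopes down towards its end with the red knob. Lay the yellow spirit level flat and lengthwise on the riser's board, let go of it and turn the red knob of the levelling foot until the bubble rests between its two lines; then press the level down onto the board with a steady push of about 10 N and finish while still pressing, the bubble still between the lines, so that a colleague can tighten the lock nut. Leave everything else on the desk where it stands.

Things in the scene. Friction and masses are not known exactly. Their poses are not given: they have to be found in the camera images.
- riser: desk riser: grey board 220 (x) x 320 (y) x 18 mm, top at z = 100 mm, on two fixed feet under its right end (y 0) and a levelling foot beyond its left end (y 320); it tilts only about the line through the fixed feet. Origin: on the desk midway between the fixed feet. x across the board, away from the robot; y along it to the levelling foot; z up. Board: x -110..110, y -20..300. Cannot slide
- board_mid (a point): centre of the board's top face (x 0, y 140, z 100 mm in the riser's frame), axes as riser. At the start the board slopes 8 to 16 mrad down towards the levelling foot, whose end is 2.5 to 5.2 mm too low
- knob_grip (a point): on the vertical axis of the levelling foot's red ribbed round knob, at the knob's half height, 134 mm above the desk, 34 above the board top. Knob 40 mm across, 24 high, axis 20 mm beyond the board's end edge; beneath it, down to board height, only a 12 mm stud. The point does not turn with the knob
- knob_top (a point): middle of the knob's top face, 146 mm above the desk. Clockwise seen from above raises this end of the board: 8 mm a full turn, so 1 rad lifts it 1.27 mm (4.0 mrad of slope). The knob itself stays at its height above the desk. Friction 0.06 N m, stays where it is left, turns at least 3 rad past level
- level: yellow spirit level, bar 200 (x) x 24 (y) x 40 (z) mm, black ends, 0.22 kg. Origin: centre of its underside; x along it, z up. In the middle of its top a 64 mm window: green vial, black lines at x = +-8.5 mm, white bubble 12 mm long, all just below the top face; solid top faces from 32 to 98 mm either side of the middle. Starts upright on the desk, right of the riser
- bubble (a joint): offset of the bubble's middle from the middle of the vial along the level's x, in m. It moves to the higher end: 1 mm for each mrad of slope, up to 19 mm; positive when the +x end of the level is the higher one. It settles within about 1.5 s. Within +-2.5 mm it lies between the two lines
- notes: red pad of sticky notes, 50 x 50 x 22 mm, on the board's far right corner (x about 77, y 10 to 30 mm in the riser frame); origin: centre of its underside. To be left alone
- stapler: blue stapler, 135 x 34 x 54 mm, on the desk; origin: centre of its underside. To be left alone
- can: yellow-labelled drinks can, 66 mm across, 122 mm high, on a black coaster; origin: centre of its underside. To be left alone
- tumbler: black travel tumbler with handle, 84 mm across, 175 mm high; origin: centre of its underside. To be left alone
- notebook: green spiral notebook 150 x 210 x 10 mm, on the desk at the left; origin: centre of its underside. To be left alone
- tape: black tape dispenser 150 x 55 x 92 mm, on the desk at the left; origin: centre of its underside. To be left alone
- terminal: black card terminal 170 x 78 x 43 mm, on the desk at the far left; origin: centre of its underside. To be left alone
Mind the look-alikes: they are no part of the job. Of the things that look like the level, take the one that is farthest to the robot's left at the start.

How it is judged:
On the way, in this order (a step that is already met when the one before it is completed fails the run):
1. the level lies flat and lengthwise on the riser's board, let go (z of level in the frame of riser between 0.096 and 0.104 m and x of level in the frame of riser between -0.09 and 0.09 m and y of level in the frame of riser between 0.07 and 0.21 m and angle between the x axis of level and the y axis of riser, either way round below 0.18 rad and angle between level's own z axis and vertical below 0.06 rad and contact force between the fingers and level below 0.3 N), for 0.2 s.
2. the foot is turned until the board is level and the bubble rests between its lines (angle between riser's own z axis and vertical below 0.004 rad and value of joint bubble between -0.0025 and 0.0025 m and z of level in the frame of riser between 0.096 and 0.104 m and angle between the x axis of level and the y axis of riser, either way round below 0.18 rad), for 0.4 s.
At the end, for the whole second after the job is handed in: the level lies flat on the board, along it to within 10 degrees; the fingers press it so that it bears on the board with 6 to 35 N, weight included; board level to 4 mrad and bubble within 2.5 mm of the middle, through the last second while the push is kept (all of step 2 and contact force between level and riser between 6 and 35 N and contact force between the fingers and level above 3 N and x of level in the frame of riser between -0.09 and 0.09 m and y of level in the frame of riser between 0.07 and 0.21 m and angle between level's own z axis and vertical below 0.06 rad); the arm keeps its last pose, push and grip.
It fails at once if another thing on the desk or on the board is moved by more than 30 mm (distance of any of notes, stapler, can, tumbler, notebook, tape, terminal from where it was at the start of the episode above 0.03 m).
It also fails if it takes over 64 s, if anything falls off the work surface, if the arm or the gripper's body presses on something with over 40 N, if the wrist force passes 120 N, or if a joint passes its speed limit or range.

### The arm

A 6-joint arm with a two-finger parallel gripper is mounted at the origin on the work surface. World frame = base frame: x ahead of the robot, y to its left, z up, the work surface at z = 0. Lengths are in m, angles in rad, forces in N, time in s.
With the tool pointing down it reaches from about 0.375 to 0.9 m from the base axis. Payload 3.1 kg.
Tool frame: the origin (TCP) lies midway between the tips of the shut fingers; the grasp point (between the pads) lies 19 mm behind it; z points along the fingers, y is the direction in which the jaws open and shut (so a half turn about z gives the same grasp; the last joint's range is limited). The gripper opens to 87 mm and grips with 3 to 60 N. Pads are 19 mm wide; open, the fingers measure 117 mm over their backs; the gripper's body (75 mm by 190 mm) begins 51 mm behind the grasp point.
Start: joints at [1.147, 0.527, 1.433, -0, 1.181, -0.178], TCP at [0.151, 0.606, 0.223] pointing down, gripper open.
Joint ranges: [-3.08, 3.08], [-0.75, 2.2], [0.22, 2.44], [-1.43, 4.57], [0, 2.65], [-2.85, 2.85]. Speed limits (rad/s): [2.79, 2.79, 3.14, 3.14, 3.14, 3.14].

### API

Orientations are given as a unit quaternion [x, y, z, w].
In Python, from rig import robot gives the robot as it stands.
- The arm moves only by the tool move_arm, never from a script. Its argument "rows" is one flat list of numbers, 7 for each row, row after row: the shift along the world's x, y, z in mm, then the turn, a rotation vector about the world's x, y, z in rad, then the closure, from 0 (fully open) to 1 (shut). A call has 1 to 12 rows; each row shifts and turns the commanded pose from where the row before left it; what a row does not reach is not made up. A row lasts 1/10 s, in which the tool goes at most 50 mm and 8.59 degrees, less where a joint would pass 70% of its speed; a pose out of reach is approached as far as the arm can. A call with a gripper value outside its range is refused whole. The fingers move at their own pace and stop on an object; "grip_force" is the grip in N (left out, the last holds). Time passes only in rows, so rows that do not move let the fingers close. It gives the time, the measured TCP pose, the force and the opening at its end, in the units of the state.
- robot.get_obs(): the state, without advancing time (a new reading comes with each control period).
- robot.camera(name): name is "side" or "top" or "wrist"; returns a dict with "color" (400x640x3 uint8, red, green, blue), "z_map" (400x640 float32, m along the optical axis (not along the pixel's ray), 0 where there is no reading), "camera_matrix" (3x3 intrinsics, pixels), "R" (3x3) and "t" (3): a world point X has camera coordinates R X + t; the wrist camera has in their place "tool_from_camera" (4x4, takes a point from camera to tool coordinates, whose origin is the TCP and whose axes are the flange's). Camera axes: x right, y down, z forward; pixel columns grow to the right and rows downward; lengths in m; the calibration is good to about 2 mm. A picture is of the moment at which its call begins: read the wrist's pose just before it.
- robot.hand_in(): hands the job in, once; it reports no verdict.
Trained networks look in the newest picture that a camera, given by its name, has taken for a name from the list of things; names that differ only in an ending like _2 or _b are one class to them, and where a whole thing is asked for, a point or a joint stands for the part that bears it (a point fixed in the world has none). Each returns a list of dicts, best first, with "conf" (0 to 1); they miss things now and then, are a little off and sometimes report something else, mostly with a low value. They report only what shows in the picture. A call takes as long as a camera call. They do not tell look-alikes from the thing itself.
- robot.search_frame(camera, thing): "at" ([column, row] in pixels, amid what is visible of it).
- robot.spot_point(camera, thing): "at" ([column, row] in pixels: a listed point, or the origin of a listed thing).
The state is a dict: "time": time; "q": joint angles; "joint_velocities": joint speeds; "joint_torque": joint torques, N m; "position": TCP position; "tool_rot": TCP orientation; "ft_force": force on the tool from outside, world axes, zero at the start; "moment": the same for the moment, N m; "grip_width": finger opening in m.
Only numpy, scipy, OpenCV 4.12 (cv2) and the standard library are available. Lean on these libraries where they do the work, as an engineer would, in place of code of your own. Each camera call takes 0.05 s, during which the arm holds its last target.

## Working session

There is one attempt and no reset: what is moved stays moved. The work goes in short steps, Python scripts to look and compute and a tool call to move; the robot and the scene stay as the last step left them, time stands still between calls to the robot, and variables do not carry over. Pictures are saved under pics/ and viewed, and the job is handed in when it is done.

Besides the shell and the picture viewer there is one more tool, called as name(argument=value, ...) on one line, values as JSON. move_arm: Moves the arm, as the interface text tells. Its arguments: {"type":"object","properties":{"rows":{"type":"array","items":{"type":"number"}},"grip_force":{"type":"number"}},"required":["rows"]}

```bash
mkdir -p pics; ls
python3 - <<'E'
from rig import robot
import cv2,pickle
o=robot.get_obs();print(o)
for n in("top","side"):
    c=robot.camera(n);cv2.imwrite(f"pics/{n}0.png",c["color"][:,:,::-1]);pickle.dump(c,open(f"{n}0.pkl","wb"))
    for t in("riser","board_mid","knob_top","knob_grip","level","notes"):
        print(n,t,[(r["at"],round(r["conf"],2)) for r in robot.spot_point(n,t)])
print(robot.get_obs()["time"])
E
```

```text
pics
{'time': 0.0, 'q': array([ 1.14749473e+00,  5.28448298e-01,  1.43396464e+00, -2.19793078e-05,
        1.18139046e+00, -1.78518838e-01]), 'joint_velocities': array([-2.80877637e-05, -3.24493100e-04,  7.90516908e-04,  3.04936005e-04,
       -1.09108910e-03,  3.64587354e-04]), 'joint_torque': array([-9.26397297e-04, -4.40038776e+01, -1.76596874e+01,  6.34337962e-02,
        5.81251353e-02, -1.36738199e-04]), 'position': array([0.15113494, 0.60566125, 0.2215628 ]), 'tool_rot': array([ 1.22081816e-01,  9.92519425e-01, -1.05871653e-03, -3.17915175e-04]), 'ft_force': array([0.20353411, 0.03217779, 0.22877869]), 'moment': array([ 0.01572549, -0.02892278, -0.01530247]), 'grip_width': 0.08720680519940234}
top riser [([336.7, 180.1], 0.58)]
top board_mid [([292.7, 172.9], 0.92)]
top knob_top [([239.8, 168.1], 0.53)]
top knob_grip [([236.6, 166.8], 0.49)]
top level [([462.3, 278.8], 0.8), ([436.9, 192.8], 0.72)]
top notes [([336.4, 154.0], 0.81), ([237.8, 166.2], 0.23)]
side riser [([301.0, 198.8], 0.64)]
side board_mid [([274.9, 200.7], 0.85)]
side knob_top [([233.5, 210.7], 0.45)]
side knob_grip [([235.6, 216.9], 0.69)]
side level [([234.2, 216.8], 0.25)]
side notes [([196.6, 266.6], 0.69), ([286.5, 174.7], 0.63)]
0.7
```

View pics/top0.png

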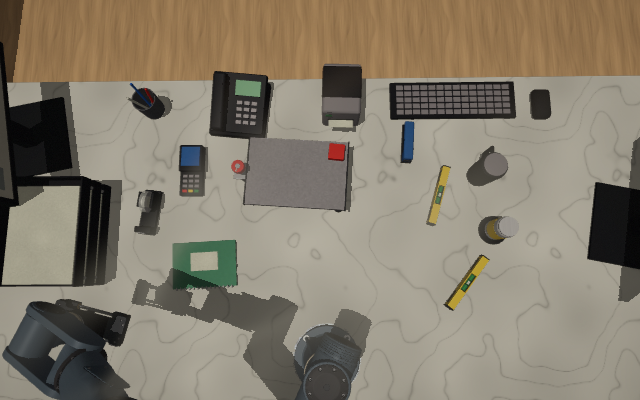

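View pics/side0.png

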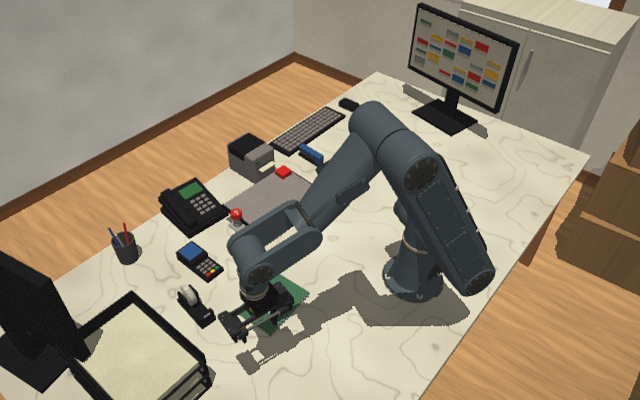

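```bash
cat > h.py <<'E'
import numpy as np,pickle,cv2
def world(c,u,v,d=None):
    K=c["camera_matrix"]; 
    if d is None: d=c["z_map"][int(round(v)),int(round(u))]
    p=np.array([(u-K[0,2])/K[0,0]*d,(v-K[1,2])/K[1,1]*d,d]); return c["R"].T@(p-c["t"])
def cloud(c):
    K=c["camera_matrix"];z=c["z_map"];v,u=np.mgrid[:z.shape[0],:z.shape[1]]
    p=np.stack([(u-K[0,2])/K[0,0]*z,(v-K[1,2])/K[1,1]*z,z],-1)
    return (p-c["t"])@c["R"]
E
python3 - <<'E'
from h import *
for n in("top","side"):
    c=pickle.load(open(n+"0.pkl","rb"));print(n,"cam",(-c["R"].T@c["t"]).round(3),c["camera_matrix"][0,0])
    for p in ([(336,180),(293,173),(240,168),(462,279),(437,193),(336,154)] if n=="top" else [(275,201),(233,211),(197,267),(286,175)]):
        print(p,world(c,*p).round(4))
c=pickle.load(open("top0.pkl","rb"))
im=c["color"][140:330,200:500,::-1];cv2.imwrite("pics/crop0.png",cv2.resize(im,None,fx=2.6,fy=2.6,interpolation=cv2.INTER_CUBIC))
E
```

```text
top cam [ 0.283 -0.003  1.471] 439.55207818029055
(336, 180) [ 0.559  -0.0357  0.0979]
(293, 173) [0.583  0.1014 0.0969]
(240, 168) [0.5895 0.262  0.146 ]
(462, 279) [ 0.245  -0.4467  0.0018]
(437, 193) [ 0.5258 -0.3705  0.0321]
(336, 154) [ 0.6386 -0.0361  0.1185]
side cam [-0.443  1.113  1.426] 506.56587921107706
(275, 201) [0.564  0.1055 0.1031]
(233, 211) [0.605  0.2804 0.1521]
(197, 267) [0.5954 0.4794 0.0284]
(286, 175) [ 0.6248 -0.0249  0.1168]
```

View pics/crop0.png

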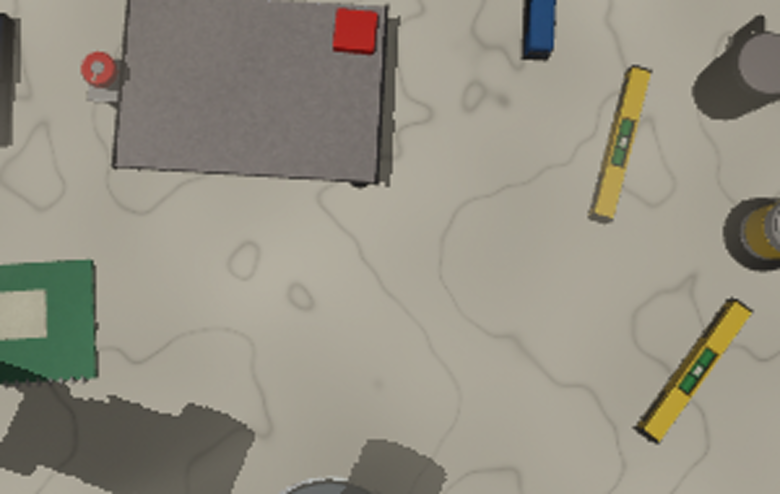

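Run:
```python
from h import *
c=pickle.load(open("top0.pkl","rb"));P=cloud(c)
im=c["color"][150:320,420:500,::-1];cv2.imwrite("pics/crop1.png",cv2.resize(im,None,fx=3.5,fy=3.5,interpolation=cv2.INTER_CUBIC))
hsv=cv2.cvtColor(c["color"],cv2.COLOR_RGB2HSV)
for nm,(r0,r1,c0,c1) in {"A":(160,230,420,455),"B":(250,315,440,495)}.items():
    m=np.zeros((400,640),bool);m[r0:r1,c0:c1]=1
    q=P[m];q=q[(q[:,2]>.030)&(q[:,2]<.05)]
    print(nm,len(q),np.percentile(q[:,2],[5,50,95]).round(4))
    r=cv2.minAreaRect(q[:,:2].astype(np.float32));print(r)
    mu=q.mean(0);w,v=np.linalg.eigh(np.cov(q[:,:2].T));a=np.degrees(np.arctan2(v[1,1],v[0,1]));print("mean",mu.round(4),"axis",a)
    # endpoints
    s=(q[:,:2]-mu[:2])@v[:,1];print(s.min(),s.max())
# board: points z .09-.105
m=(P[...,2]>.085)&(P[...,2]<.108)&(P[...,0]>.4)&(P[...,0]<.75)&(P[...,1]>-.2)&(P[...,1]<.4)
m=cv2.morphologyEx(m.astype(np.uint8),cv2.MORPH_OPEN,np.ones((5,5)))>0
q=P[m];print("board rect",cv2.minAreaRect(q[:,:2].astype(np.float32)))
A=np.c_[q[:,:2],np.ones(len(q))];print(len(q),np.linalg.lstsq(A,q[:,2],rcond=None)[0])
n,l,st,_=cv2.connectedComponentsWithStats(m.astype(np.uint8));print(st)
# knob
m=(P[...,2]>.138)&(P[...,2]<.155);m[:150]=0;m[190:]=0;m[:,:225]=0;m[:,255:]=0
q=P[m];print("knob",len(q),q.mean(0),cv2.minEnclosingCircle(q[:,:2].astype(np.float32)))
```

```text
A 474 [0.0327 0.0396 0.0446]
((0.52040696144104, -0.37501922249794006), (0.025493565946817398, 0.20268644392490387), 73.1226806640625)
mean [ 0.5188 -0.3742  0.0392] axis 163.20205251857038
-0.10311445362930725 0.09956517899332516
B 535 [0.0323 0.0394 0.0447]
((0.23622030019760132, -0.4529998302459717), (0.026739683002233505, 0.20198816061019897), 51.97751235961914)
mean [ 0.2356 -0.4519  0.0392] axis 141.9228978743619
-0.10220187589863594 0.09980517669559609
board rect ((0.5849233269691467, 0.09171128273010254), (0.3265365660190582, 0.2219470739364624), 86.03543090820312)
6433 [-0.00051447 -0.01157631  0.09973962]
[[     0      0    640    400 249567]
 [   243    138    106     72   6433]]
knob 135 [0.59585645 0.270357   0.14621615] ((0.5955812335014343, 0.27095410227775574), 0.020983055233955383)
```

View pics/crop1.png

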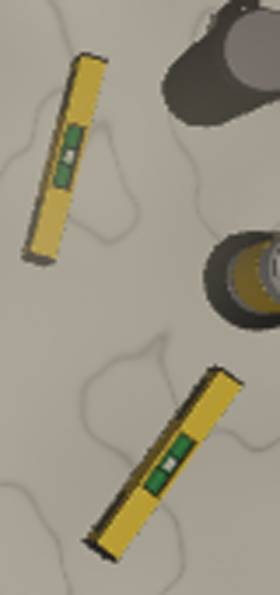

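Run:
```python
from h import *
c=pickle.load(open("top0.pkl","rb"));P=cloud(c)
m=(P[...,2]>.06)&(P[...,1]<-.25)&(P[...,1]>-.75)&(P[...,0]>.2)&(P[...,0]<.75)
n,l,st,_=cv2.connectedComponentsWithStats(m.astype(np.uint8))
g=np.array([.5195,-.3745]);j=np.radians(73.2);J=np.array([np.cos(j),np.sin(j)]);X=np.array([-J[1],J[0]])
for i in range(1,n):
    if st[i][4]<30: continue
    q=P[l==i];d=q[:,:2]-g
    print(st[i],q.min(0).round(3),q.max(0).round(3),"along jaw",(d@J).min().round(3),(d@J).max().round(3),"x",(d@X).min().round(3),(d@X).max().round(3))
print([ (n,P[..., 2][r0:r1,c0:c1].max()) for n,r0,r1,c0,c1 in (("phone",70,135,212,270),("printer",65,130,322,362))])
print(world(c,415,130),world(c,407,160))
```

```text
[470 146  38  39 912] [ 0.547 -0.551  0.06 ] [ 0.66  -0.47   0.182] along jaw -0.153 -0.07 x -0.179 -0.064
[490 216  29  23 511] [ 0.373 -0.589  0.06 ] [ 0.439 -0.523  0.135] along jaw -0.239 -0.175 x 0.023 0.089
[('phone', np.float64(1.4712335806576513)), ('printer', np.float64(1.4712335806576513))]
[ 0.75364441 -0.31356391 -0.00272243] [ 0.6364978  -0.27400775  0.04057981]
```

move_arm(rows=[41,-28,1,0,0,-0.012,0,41,-28,1,0,0,-0.012,0,41,-28,1,0,0,-0.012,0,41,-28,1,0,0,-0.012,0,41,-28,0,0,0,0,0,41,-28,0,0,0,0,0,41,-28,0,0,0,0,0,42,-30,0,0,0,0,0,2,-49,0,0,0,0,0,2,-49,0,0,0,0,0,2,-49,0,0,0,0,0,2,-49,0,0,0,0,0], grip_force=25)

```text
time: 1.9
position: [0.4871, 0.1834, 0.2267]
tool_rot: [0.146, 0.989, 0.0, 0.0]
ft_force: [1.9, -0.5, 0.1]
grip_width: 0.0872
```

move_arm(rows=[2,-49,0,0,0,0,0,2,-49,0,0,0,0,0,2,-49,0,0,0,0,0,2,-49,0,0,0,0,0,2,-49,0,0,0,0,0,2,-49,0,0,0,0,0,2,-49,0,0,0,0,0,2,-49,0,0,0,0,0,2,-49,0,0,0,0,0,2,-49,0,0,0,0,0,2,-49,0,0,0,0,0,0,0,0,0,0,0,0])

```text
time: 3.1
position: [0.5095, -0.3613, 0.2267]
tool_rot: [0.149, 0.989, -0.003, 0.002]
ft_force: [0.0, 0.0, 0.2]
grip_width: 0.0871
```

Look from above with the wrist camera to refine.

```bash
cat >> h.py <<'E'
from scipy.spatial.transform import Rotation as Rn
def wristcloud(c,o):
    K=c["camera_matrix"];z=c["z_map"];v,u=np.mgrid[:z.shape[0],:z.shape[1]]
    p=np.stack([(u-K[0,2])/K[0,0]*z,(v-K[1,2])/K[1,1]*z,z],-1)
    T=c["tool_from_camera"];p=p@T[:3,:3].T+T[:3,3]
    return p@Rn.from_quat(o["tool_rot"]).as_matrix().T+o["position"]
E
python3 - <<'E'
from rig import robot
from h import *
o=robot.get_obs();c=robot.camera("wrist");cv2.imwrite("pics/w1.png",c["color"][:,:,::-1])
print(o["position"],o["tool_rot"],o["q"].round(3));print(c["tool_from_camera"].round(3))
P=wristcloud(c,o);m=(P[...,2]>.033)&(P[...,2]<.048)&(P[...,0]>.38)&(P[...,0]<.65)&(abs(P[...,1]+.37)<.07)&(c["z_map"]>0)
q=P[m];print(len(q),q.mean(0));print(cv2.minAreaRect(q[:,:2].astype(np.float32)))
E
```

```text
[ 0.50948281 -0.36129832  0.22672546] [ 0.14869726  0.98887755 -0.00263211  0.00183928] [-7.950e-01  5.200e-01  1.434e+00 -2.000e-03  1.182e+00 -2.066e+00]
[[-0.001 -0.971 -0.24   0.065]
 [ 1.    -0.002 -0.    -0.   ]
 [-0.    -0.24   0.971 -0.161]
 [ 0.     0.     0.     1.   ]]
3648 [ 0.49916431 -0.36757198  0.03837099]
((0.5233931541442871, -0.375201016664505), (0.02441759966313839, 0.2012997716665268), 72.97303009033203)
```

View pics/w1.png

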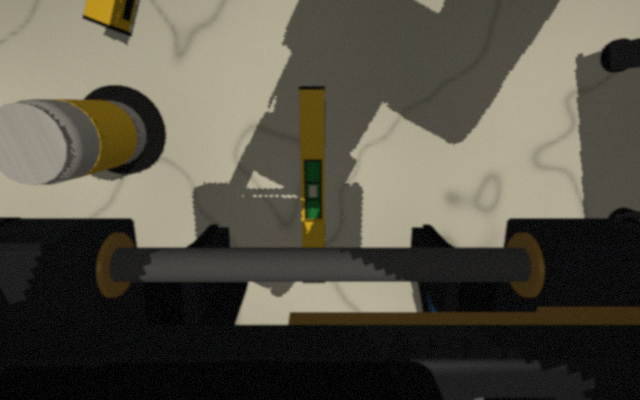

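move_arm(rows=[1,-10,-42,0,0,0,0,0,0,-45,0,0,0,0,0,0,-45,0,0,0,0,0,0,-45,0,0,0,0,0,0,-30,0,0,0,0,0,0,-10,0,0,0,0,0,0,0,0,0,0,0])

```text
time: 3.85
position: [0.5095, -0.3619, 0.0084]
tool_rot: [0.145, 0.989, 0.001, -0.001]
ft_force: [-0.3, -0.3, -1.0]
grip_width: 0.087
```

move_arm(rows=[1,-8,0,0,0,0,0,0,0,0,0,0,0,0])

```text
time: 4.05
position: [0.5131, -0.3743, 0.0121]
tool_rot: [0.146, 0.989, -0.002, 0.003]
ft_force: [0.1, -0.5, -0.7]
grip_width: 0.0868
```

move_arm(rows=[0,0,0,0,0,0,1,0,0,0,0,0,0,1,0,0,0,0,0,0,1,0,0,0,0,0,0,1,0,0,0,0,0,0,1,0,0,0,0,0,0,1])

```text
time: 4.65
position: [0.5111, -0.3716, 0.0095]
tool_rot: [0.146, 0.989, 0.0, -0.0]
ft_force: [-0.5, -0.5, -0.1]
grip_width: 0.0471
```

Run:
```python
from rig import robot
import numpy as np
a=[robot.get_obs() for _ in range(4)]
for o in a: print(o["time"],o["position"],o["tool_rot"],o["ft_force"],o["grip_width"])
```

```text
4.65 [ 0.51109252 -0.37163519  0.0095184 ] [ 1.45871863e-01  9.89303490e-01  5.01887697e-05 -4.31791120e-05] [-0.52791344 -0.52646868 -0.13431646] 0.0470662607114078
4.65 [ 0.51109252 -0.37163519  0.0095184 ] [ 1.45871863e-01  9.89303490e-01  5.01887697e-05 -4.31791120e-05] [-0.52791344 -0.52646868 -0.13431646] 0.0470662607114078
4.65 [ 0.51109252 -0.37163519  0.0095184 ] [ 1.45871863e-01  9.89303490e-01  5.01887697e-05 -4.31791120e-05] [-0.52791344 -0.52646868 -0.13431646] 0.0470662607114078
4.65 [ 0.51109252 -0.37163519  0.0095184 ] [ 1.45871863e-01  9.89303490e-01  5.01887697e-05 -4.31791120e-05] [-0.52791344 -0.52646868 -0.13431646] 0.0470662607114078
```

Still closing; wait more.

move_arm(rows=[0,0,0,0,0,0,1,0,0,0,0,0,0,1,0,0,0,0,0,0,1,0,0,0,0,0,0,1,0,0,0,0,0,0,1,0,0,0,0,0,0,1])

```text
time: 5.25
position: [0.5111, -0.3715, 0.0095]
tool_rot: [0.146, 0.989, 0.0, -0.0]
ft_force: [0.5, 0.0, 0.2]
grip_width: 0.0243
```

move_arm(rows=[0,0,30,0,0,0,1,0,0,48,0,0,0,1,0,0,48,0,0,0,1,0,0,44,0,0,0,1,0,20,40,0,0,0,1,7,45,0,0,0,-0.134,1,7,45,0,0,0,-0.134,1,7,45,0,0,0,-0.134,1,7,45,0,0,0,-0.134,1,7,45,0,0,0,-0.134,1,7,45,0,0,0,-0.134,1,7,45,0,0,0,-0.134,1])

```text
time: 6.45
position: [0.5596, -0.0349, 0.2192]
tool_rot: [0.58, 0.815, -0.0, -0.0]
ft_force: [1.7, -0.6, -2.2]
grip_width: 0.0242
```

move_arm(rows=[7,45,0,0,0,-0.134,1,7,45,0,0,0,-0.134,1,10,26,-30,0,0,-0.138,1,0,0,-20,0,0,0,1,0,0,0,0,0,0,1,0,0,0,0,0,0,1])

```text
time: 7.05
position: [0.5837, 0.079, 0.1692]
tool_rot: [0.73, 0.683, -0.001, -0.0]
ft_force: [-0.2, -0.6, -2.7]
grip_width: 0.0237
```

Run:
```python
from rig import robot
from h import *
o=robot.get_obs();c=robot.camera("top");pickle.dump(c,open("top1.pkl","wb"));print(o["q"].round(3))
im=c["color"][120:230,200:380,::-1];cv2.imwrite("pics/t1.png",cv2.resize(im,None,fx=4,fy=4))
c=robot.camera("wrist");cv2.imwrite("pics/w2.png",c["color"][:,:,::-1])
P=wristcloud(c,o)
```

```text
[-0.055  0.545  1.577 -0.     1.021  0.011]
```

View pics/t1.png

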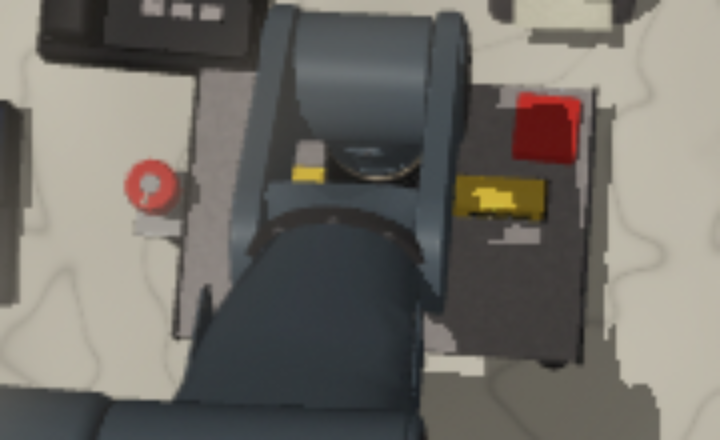

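View pics/w2.png

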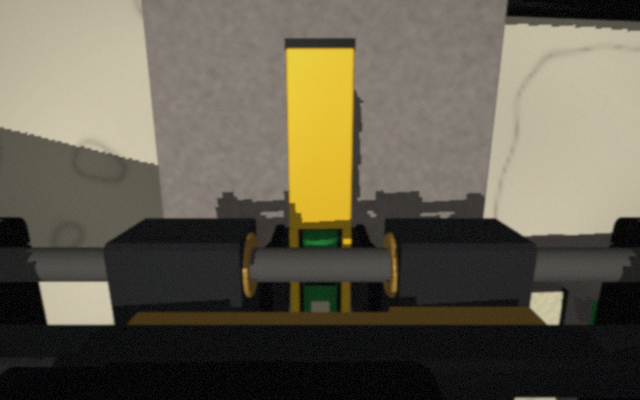

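move_arm(rows=[0,0,-25,0,0,0,1,0,0,-22,0,0,0,1,0,0,-9,0,0,0,1,0,0,-2,0,0,0,1,0,0,-1,0,0,0,1,0,0,0,0,0,0,1])

```text
time: 7.75
position: [0.5851, 0.0791, 0.1117]
tool_rot: [0.73, 0.683, 0.001, 0.001]
ft_force: [0.1, 0.5, -2.2]
grip_width: 0.0241
```

move_arm(rows=[0,0,-1,0,0,0,1,0,0,-1,0,0,0,1,0,0,0,0,0,0,1])

```text
time: 8.05
position: [0.5846, 0.0793, 0.109]
tool_rot: [0.73, 0.684, 0.0, 0.0]
ft_force: [0.3, 0.8, -0.8]
grip_width: 0.024
```

move_arm(rows=[0,0,-0.5,0,0,0,1,0,0,0,0,0,0,0.85,0,0,0,0,0,0,0.5,0,0,0,0,0,0,0,0,0,0,0,0,0,0,0,0,0,0,0,0,0,0,0,0,0,0,0,0,0,0,0,0,0,0,0,0,0,0,0,0,0,0])

```text
time: 8.95
position: [0.5841, 0.0793, 0.108]
tool_rot: [0.73, 0.683, -0.0, -0.0]
ft_force: [-0.6, -0.1, 0.7]
grip_width: 0.072
```

move_arm(rows=[0,0,25,0,0,0,0,0,0,40,0,0,0,0,0,0,40,0,0,0,0,0,11,25,0,0,0.143,0,1,20,0,0,0,0.143,0,1,20,0,0,0,0.143,0,1,20,0,0,0,0.143,0,1,20,0,0,0,0.143,0,1,20,0,0,0,0.143,0,1,20,0,0,0,0.143,0,1,20,0,0,0,0.143,0,1,20,0,0,0,0.143,0])

```text
time: 10.15
position: [0.5919, 0.2511, 0.2379]
tool_rot: [0.171, 0.985, -0.0, -0.0]
ft_force: [-0.4, 0.4, 0.4]
grip_width: 0.0867
```

move_arm(rows=[1,20,0,0,0,0.143,0,1,0,0,0,0,0.143,0,1,0,0,0,0,0.143,0,0,0,0,0,0,0.143,0,0,0,0,0,0,0.143,0,0,0,0,0,0,0.143,0,0,0,0,0,0,0.143,0,0,0,0,0,0,0.143,0,0,0,0,0,0,0.143,0,0,0,0,0,0,0,0,0,0,0,0,0,0,0])

```text
time: 11.25
position: [0.595, 0.2703, 0.2379]
tool_rot: [-0.45, 0.893, 0.0, -0.0]
ft_force: [-0.4, -0.7, 0.6]
grip_width: 0.087
```

Run:
```python
from rig import robot
from h import *
o=robot.get_obs();print(o["time"],o["position"],o["tool_rot"],o["q"].round(3))
c=robot.camera("wrist");cv2.imwrite("pics/w3.png",c["color"][:,:,::-1])
print(robot.spot_point("wrist","knob_top"))
P=wristcloud(c,o);hsv=cv2.cvtColor(c["color"],cv2.COLOR_RGB2HSV)
m=(P[...,2]>.138)&(P[...,2]<.153)&(abs(P[...,0]-.596)<.04)&(abs(P[...,1]-.27)<.04)&(c["z_map"]>0)
q=P[m];print(len(q),q.mean(0) if len(q) else 0,cv2.minEnclosingCircle(q[:,:2].astype(np.float32)) if len(q) else 0)
c=robot.camera("top");pickle.dump(c,open("top2.pkl","wb"))
im=c["color"][120:230,200:380,::-1];cv2.imwrite("pics/t2.png",cv2.resize(im,None,fx=4,fy=4))
P=cloud(c);m=(P[...,2]>.138)&(P[...,2]<.153);m[:150]=0;m[190:]=0;m[:,:225]=0;m[:,255:]=0
```

```text
11.25 [0.59498873 0.27025439 0.23792717] [-4.50246498e-01  8.92904285e-01  5.46929305e-05 -1.61347839e-04] [ 0.256  0.552  1.339  0.     1.251 -2.249]
[{'at': [318.0, 204.6], 'conf': 0.56}]
2260 [0.59967053 0.27143882 0.14473114] ((0.600335955619812, 0.27251842617988586), 0.02095317468047142)
```

View pics/w3.png

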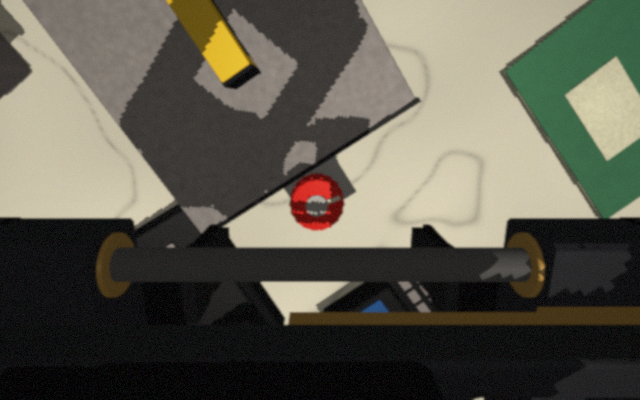

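View pics/t2.png

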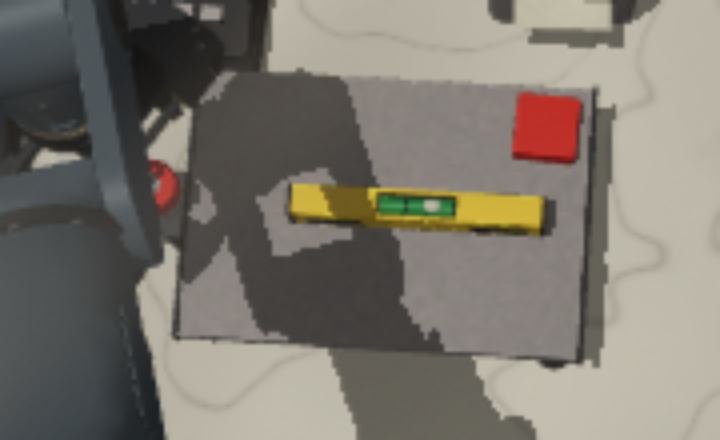

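Run:
```python
from h import *
c=pickle.load(open("top0.pkl","rb"));P=cloud(c)
q=P[75:140,205:275].reshape(-1,3);q=q[(q[:,2]>.02)&(q[:,2]<.5)];print(np.percentile(q[:,2],[50,90,99,100]),q.min(0),q.max(0))
```

```text
[0.06403069 0.09413252 0.110171   0.11686558] [0.69453291 0.16325008 0.02008212] [0.92736299 0.39700267 0.11686558]
```

move_arm(rows=[3,2,-40,0,0,0,0,0,0,-40,0,0,0,0,0,0,-25,0,0,0,0,0,0,-14,0,0,0,0,0,0,0,0,0,0,0])

```text
time: 11.9
position: [0.5968, 0.2719, 0.1169]
tool_rot: [-0.451, 0.892, 0.0, -0.002]
ft_force: [-0.0, 0.8, -0.1]
grip_width: 0.0867
```

move_arm(rows=[0,0,0,0,0,0,1,0,0,0,0,0,0,1,0,0,0,0,0,0,1,0,0,0,0,0,0,1,0,0,0,0,0,0,1,0,0,0,0,0,0,1,0,0,0,0,0,0,1,0,0,0,0,0,0,1,0,0,0,0,0,0,1], grip_force=25)

```text
time: 12.8
position: [0.5991, 0.2717, 0.1193]
tool_rot: [-0.452, 0.892, -0.001, 0.001]
ft_force: [3.2, -3.3, 0.3]
grip_width: 0.0397
```

move_arm(rows=[0,0,0,0,0,-0.1,1,0,0,0,0,0,-0.12,1,0,0,0,0,0,-0.12,1,0,0,0,0,0,-0.12,1,0,0,0,0,0,-0.12,1,0,0,0,0,0,-0.12,1,0,0,0,0,0,-0.12,1,0,0,0,0,0,-0.12,1,0,0,0,0,0,-0.12,1,0,0,0,0,0,-0.12,1,0,0,0,0,0,-0.12,1,0,0,0,0,0,0,1])

```text
time: 14.0
position: [0.5986, 0.2726, 0.1193]
tool_rot: [0.18, 0.984, 0.0, 0.001]
ft_force: [2.1, 0.0, 0.5]
grip_width: 0.0393
```

```bash
cat > look.py <<'E'
import sys
from rig import robot
from h import *
k=sys.argv[1]
o=robot.get_obs();print(o["time"],o["position"].round(4),o["q"].round(3),o["ft_force"].round(1),o["moment"].round(2))
c=robot.camera("wrist");cv2.imwrite(f"pics/w{k}.png",c["color"][:,:,::-1]);pickle.dump((c,o),open(f"w{k}.pkl","wb"))
c=robot.camera("top");pickle.dump(c,open(f"top{k}.pkl","wb"))
im=c["color"][120:230,200:380,::-1];cv2.imwrite(f"pics/t{k}.png",cv2.resize(im,None,fx=4,fy=4))
P=cloud(c)
m=(P[...,2]>.085)&(P[...,2]<.108)&(P[...,0]>.46)&(P[...,0]<.7)&(P[...,1]>-.09)&(P[...,1]<.25)
m=cv2.morphologyEx(m.astype(np.uint8),cv2.MORPH_ERODE,np.ones((5,5)))>0
q=P[m];yr=np.array([.065,.998]);s=(q[:,:2]-[.585,.092])@yr;xx=(q[:,:2]-[.585,.092])@[.998,-.065]
r=np.linalg.lstsq(np.c_[s,xx,np.ones(len(q))],q[:,2],rcond=None)[0];print(len(q),"slope mrad",r[0]*1e3)
E
python3 look.py 4
```

```text
14.0 [0.5986 0.2726 0.1193] [ 0.258  0.69   1.433  0.     1.017 -0.951] [2.1 0.  0.5] [-0.11 -0.37 -0.12]
3747 slope mrad -7.888037438972801
```

View pics/t4.png

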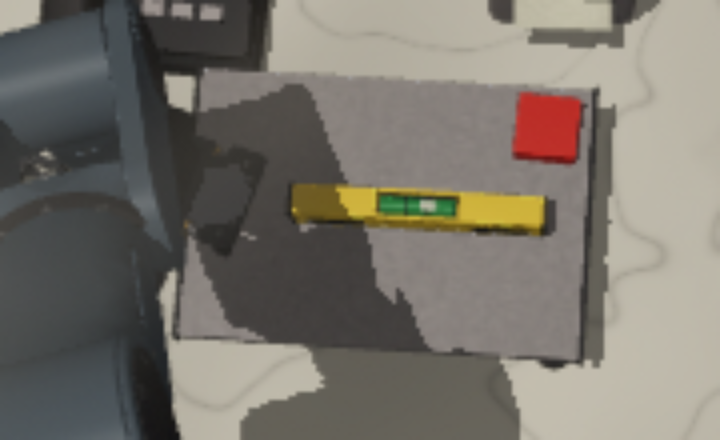

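View pics/w4.png

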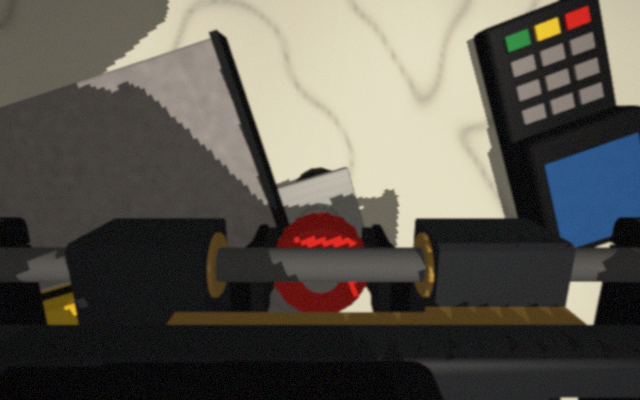

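```bash
cat > bub.py <<'E'
import sys
from h import *
# bubble along level axis by sampling strip from top picture
def bub(c,show=False):
    P=cloud(c)
    K=c["camera_matrix"]
    # level pose from yellow/height mask
    m=(P[...,2]>.125)&(P[...,2]<.152)&(P[...,0]>.53)&(P[...,0]<.64)&(P[...,1]>-.06)&(P[...,1]<.2)
    q=P[m];(cx,cy),(w,h),a=cv2.minAreaRect(q[:,:2].astype(np.float32))
    d=np.array([.065,.998]);ctr=np.array([cx,cy])
    s=np.arange(-.04,.0401,.0005)
    prof=0
    for off in (-.003,0,.003):
        X=np.c_[ctr+s[:,None]*d+off*np.array([.998,-.065]),np.full(len(s),.1385)]
        p=X@c["R"].T+c["t"];u=p[:,0]/p[:,2]*K[0,0]+K[0,2];v=p[:,1]/p[:,2]*K[1,1]+K[1,2]
        prof=prof+cv2.remap(c["color"].astype(np.float32),u.astype(np.float32)[None],v.astype(np.float32)[None],cv2.INTER_LINEAR)[0]/3
    return ctr,(w,h,a),s,prof
if __name__=="__main__":
  for k in sys.argv[1:]:
    c=pickle.load(open(f"top{k}.pkl","rb"));ctr,r,s,p=bub(c)
    print(k,ctr.round(4),r)
    for i in range(0,len(s),4): print(round(s[i]*1e3,1),p[i].round().astype(int))
E
python3 bub.py 2 4
python3 - <<'E'
from h import *
for k in "024":
    c=pickle.load(open(f"top{k}.pkl","rb"));P=cloud(c)
    m=(P[...,2]>.085)&(P[...,2]<.108)&(P[...,0]>.46)&(P[...,0]<.7)&(P[...,1]>-.09)&(P[...,1]<.25)
    m=cv2.morphologyEx(m.astype(np.uint8),cv2.MORPH_ERODE,np.ones((5,5)))>0
    q=P[m];yr=np.array([.065,.998]);s=(q[:,:2]-[.585,.092])@yr;xx=(q[:,:2]-[.585,.092])@[.998,-.065]
    r=np.linalg.lstsq(np.c_[s,xx,np.ones(len(q))],q[:,2],rcond=None)[0];e=q[:,2]-np.c_[s,xx,np.ones(len(q))]@r
    print(k,len(q),r,e.std())
E
```

```text
2 [0.601  0.0545] (0.22462035715579987, 0.07746151089668274, 89.94129943847656)
-40.0 [135 128 124]
-38.0 [135 128 125]
-36.0 [136 129 125]
-34.0 [136 129 125]
-32.0 [136 129 125]
-30.0 [136 129 125]
-28.0 [136 129 126]
-26.0 [136 129 125]
-24.0 [137 129 126]
-22.0 [137 130 127]
-20.0 [137 131 127]
-18.0 [137 131 126]
-16.0 [137 131 126]
-14.0 [137 130 125]
-12.0 [137 129 125]
-10.0 [137 129 125]
-8.0 [136 129 125]
-6.0 [136 129 125]
-4.0 [136 129 125]
-2.0 [136 129 125]
0.0 [136 129 125]
2.0 [136 129 124]
4.0 [136 130 125]
6.0 [138 131 126]
8.0 [138 132 127]
10.0 [139 132 128]
12.0 [139 133 128]
14.0 [138 132 126]
16.0 [136 129 125]
18.0 [135 129 124]
20.0 [136 130 125]
22.0 [138 132 127]
24.0 [137 130 126]
26.0 [136 129 125]
28.0 [135 128 125]
30.0 [134 128 124]
32.0 [134 127 123]
34.0 [135 128 124]
36.0 [136 129 125]
38.0 [137 130 125]
40.0 [134 127 123]
4 [0.6036 0.055 ] (0.21772347390651703, 0.07812555879354477, 88.3702392578125)
-40.0 [134 127 124]
-38.0 [135 128 124]
-36.0 [135 128 124]
-34.0 [134 128 123]
-32.0 [134 128 124]
-30.0 [134 127 124]
-28.0 [135 127 124]
-26.0 [135 128 124]
-24.0 [135 128 124]
-22.0 [135 128 125]
-20.0 [135 128 125]
-18.0 [135 128 125]
-16.0 [136 129 124]
-14.0 [135 128 124]
-12.0 [135 128 124]
-10.0 [135 129 124]
-8.0 [135 128 124]
-6.0 [135 128 124]
-4.0 [135 128 124]
-2.0 [135 128 124]
0.0 [135 128 124]
2.0 [135 128 124]
4.0 [136 129 125]
6.0 [138 131 127]
8.0 [138 132 127]
10.0 [138 132 127]
12.0 [137 130 126]
14.0 [135 129 124]
16.0 [134 127 124]
18.0 [134 127 124]
20.0 [135 128 124]
22.0 [135 129 124]
24.0 [134 128 123]
26.0 [134 127 123]
28.0 [133 127 122]
30.0 [132 126 121]
32.0 [132 125 121]
34.0 [133 126 122]
36.0 [134 128 123]
38.0 [134 128 123]
40.0 [133 127 122]
0 4983 [-0.01187983 -0.00090279  0.09842091] 0.0028560345019116875
2 4083 [-0.01138358 -0.00081929  0.09849849] 0.002902914059013904
4 3747 [-0.00788804 -0.00165186  0.09916955] 0.002795183956525074
```

```bash
cat > bub.py <<'E'
import sys
from h import *
for k in sys.argv[1:]:
    c=pickle.load(open(f"top{k}.pkl","rb"));im=c["color"].astype(int)
    # rows/cols of window: crop x 370..465 /4+200, y 185..225/4+120
    sub=im[166:178,288:320]
    R,G,B=sub[...,0],sub[...,1],sub[...,2]
    win=(G>R+25)
    white=np.clip(np.minimum(R,B)-60,0,None)*(np.abs(R-B)<60)
    for r in range(2,9): print(k,166+r,' '.join(f"{a}/{b}/{cc}" for a,b,cc in sub[r][4:30]))
E
python3 bub.py 2 4
```

```text
2 168 204/175/60 209/190/65 109/93/32 77/68/31 76/69/32 81/70/27 78/65/23 118/98/31 120/100/32 124/103/36 140/116/35 141/116/34 158/133/40 165/139/43 165/139/43 165/139/42 186/159/51 187/160/51 187/160/51 187/160/51 187/160/51 205/178/61 193/169/74 192/167/73 194/172/76 194/170/75
2 169 203/175/60 187/160/53 89/87/36 41/104/51 46/126/64 36/88/47 35/82/44 34/80/44 34/77/44 34/62/40 34/63/40 32/60/38 31/58/37 30/54/35 46/54/46 55/60/41 56/62/40 52/58/37 47/53/31 51/49/32 66/59/29 66/57/27 177/150/44 205/177/58 207/179/60 207/179/60
2 170 110/91/28 180/153/50 80/83/42 46/120/60 45/121/61 45/121/61 43/119/61 43/119/61 43/118/60 28/49/33 40/113/56 41/115/57 43/117/59 40/115/58 164/164/152 167/177/152 163/173/147 132/152/125 52/113/63 38/109/55 36/105/53 34/72/43 163/138/46 205/178/61 208/180/61 207/180/59
2 171 111/92/29 175/148/46 82/86/44 70/142/83 71/145/87 76/149/90 78/151/93 79/151/93 79/152/94 54/99/63 71/144/86 73/147/87 71/146/87 70/145/86 186/184/166 190/186/169 189/185/168 164/168/147 67/130/75 47/126/66 46/125/63 25/62/33 171/150/50 206/179/61 208/181/62 208/180/61
2 172 110/91
[... 2044 characters left out ...]
13/146/108 117/133/108 154/166/139 131/159/124 59/128/72 50/128/68 63/138/80 66/140/81 39/92/51 162/138/47 206/178/61 208/180/62 208/180/61
4 173 206/179/62 203/176/60 156/133/46 135/133/49 93/103/45 89/110/45 89/113/46 91/115/47 90/117/48 53/70/36 57/100/47 57/104/49 57/102/48 49/102/50 46/73/39 46/85/41 49/105/51 49/107/52 50/108/53 44/110/54 43/110/54 35/71/38 164/140/48 207/178/62 208/180/62 208/180/62
4 174 120/98/25 130/106/30 164/137/43 165/140/44 165/139/43 186/159/52 187/160/52 187/161/53 187/160/52 187/160/52 205/177/60 206/179/61 206/179/61 177/152/54 172/152/51 171/152/51 171/153/51 172/152/51 172/152/52 134/128/44 131/130/46 134/124/45 170/145/47 207/179/61 208/181/63 208/181/63
```

move_arm(rows=[0,0,0,0,0,-0.14,1,0,0,0,0,0,-0.14,1,0,0,0,0,0,-0.14,1,0,0,0,0,0,-0.14,1,0,0,0,0,0,-0.14,1,0,0,0,0,0,-0.14,1,0,0,0,0,0,-0.14,1,0,0,0,0,0,-0.14,1,0,0,0,0,0,-0.14,1,0,0,0,0,0,-0.14,1,0,0,0,0,0,-0.1,1,0,0,0,0,0,0,1])

```text
time: 15.3
position: [0.6004, 0.2727, 0.1193]
tool_rot: [0.802, 0.597, 0.002, 0.001]
ft_force: [6.3, -0.4, -1.9]
grip_width: 0.0394
```

move_arm(rows=[0,0,0,0,0,0,1,0,0,0,0,0,0,1,0,0,0,0,0,0,1,0,0,0,0,0,0,1,0,0,0,0,0,0,1,0,0,0,0,0,0,1,0,0,0,0,0,0,1,0,0,0,0,0,0,1,0,0,0,0,0,0,1,0,0,0,0,0,0,1,0,0,0,0,0,0,1,0,0,0,0,0,0,1])

```text
time: 16.5
position: [0.6003, 0.2727, 0.1193]
tool_rot: [0.801, 0.598, 0.002, 0.001]
ft_force: [5.3, 0.6, -2.1]
grip_width: 0.0395
```

```bash
python3 look.py 5; python3 bub.py 5 | grep " 17[0-2] "
```

```text
16.5 [0.6003 0.2727 0.1193] [ 0.257  0.691  1.432 -0.     1.014  0.546] [ 5.3  0.6 -2.1] [-0.23 -1.14 -0.05]
4169 slope mrad -0.24873978178212633
5 170 206/179/61 207/188/67 102/86/27 47/101/55 46/121/62 43/120/60 44/120/61 43/120/59 42/118/60 38/80/47 44/101/55 191/189/179 194/192/183 193/191/182 130/155/124 45/65/46 39/109/54 38/110/54 38/109/54 38/109/54 37/107/54 37/105/53 53/53/34 204/182/63 206/179/60 206/178/60
5 171 206/178/61 208/188/68 101/86/27 62/116/71 68/141/83 69/143/85 69/143/86 73/146/88 77/149/92 58/102/67 72/128/81 186/183/165 189/185/168 189/185/168 158/169/144 65/97/67 55/130/72 53/130/71 48/127/67 49/127/67 46/124/65 37/107/54 38/44/27 204/184/65 207/180/61 206/179/60
5 172 206/179/63 208/188/69 106/91/30 50/110/54 45/111/54 41/110/55 41/112/55 41/113/55 41/113/56 32/57/35 40/112/56 75/95/71 97/130/95 107/141/104 72/126/79 40/83/49 44/120/61 45/122/63 49/126/66 51/128/69 61/137/79 55/122/70 78/72/31 204/176/60 207/179/61 207/179/60
```

View pics/t5.png

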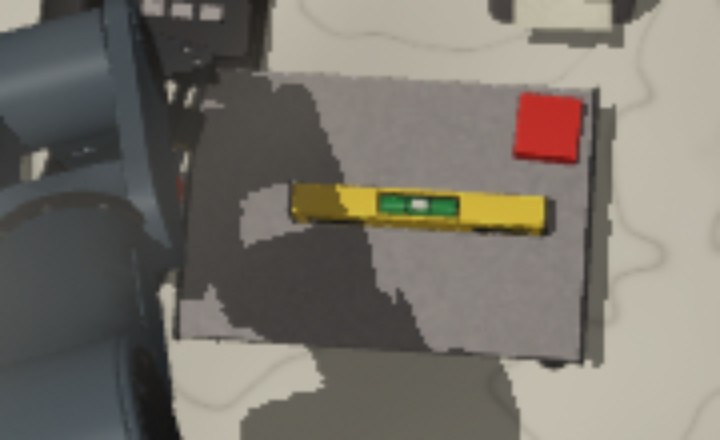

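View pics/w5.png

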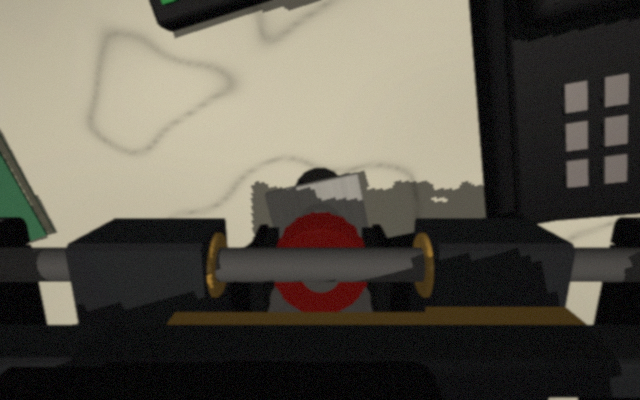

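move_arm(rows=[0,0,0,0,0,-0.1,1,0,0,0,0,0,-0.1,1,0,0,0,0,0,0,1,0,0,0,0,0,0,0.8,0,0,0,0,0,0,0,0,0,0,0,0,0,0,0,0,0,0,0,0,0,0,0,0,0,0,0,0,0,0,0,0,0,0,0,0,0,0,0,0,0,0])

```text
time: 17.6
position: [0.5977, 0.2723, 0.1189]
tool_rot: [0.858, 0.514, -0.0, -0.0]
ft_force: [-0.0, -0.0, -0.4]
grip_width: 0.0796
```

move_arm(rows=[0,0,30,0,0,0,0,0,0,45,0,0,0,0,0,0,30,0,0,0,1,-3,-44,0,0,0,0.107,1,-3,-44,0,0,0,0.107,1,-3,-44,0,0,0,0.107,1,-3,-44,0,0,0,0.106,1,-3,-44,0,0,0,0,1,-3,-40,-15,0,0,0,1,0,0,-10,0,0,0,1,0,0,0,0,0,0,1,0,0,0,0,0,0,1])

```text
time: 18.8
position: [0.58, 0.0132, 0.1989]
tool_rot: [0.729, 0.684, -0.0, -0.001]
ft_force: [-1.0, -0.6, 0.7]
grip_width: 0.0149
```

```bash
python3 look.py 6
python3 - <<'E'
from h import *
c,o=pickle.load(open("w6.pkl","rb"));print(o["grip_width"],o["tool_rot"])
P=wristcloud(c,o);m=(P[...,2]>.130)&(P[...,2]<.150)&(c["z_map"]>0)&(abs(P[...,0]-.585)<.05)
q=P[m];print(len(q),q.min(0),q.max(0))
im=c["color"][0:240,200:440,::-1];cv2.imwrite("pics/w6c.png",cv2.resize(im,None,fx=2.5,fy=2.5))
E
```

```text
18.8 [0.58   0.0132 0.1989] [-1.700e-01  4.960e-01  1.572e+00  1.000e-03  1.075e+00 -1.060e-01] [-1.  -0.6  0.7] [-0.09  0.05  0.03]
1840 slope mrad 0.27256417177851183
0.01488995261842106 [ 7.29491128e-01  6.83990090e-01 -7.90768746e-06 -5.01494033e-04]
9494 [ 0.5674631  -0.0122058   0.13000053] [0.59967658 0.13735502 0.14142696]
```

View pics/w6c.png

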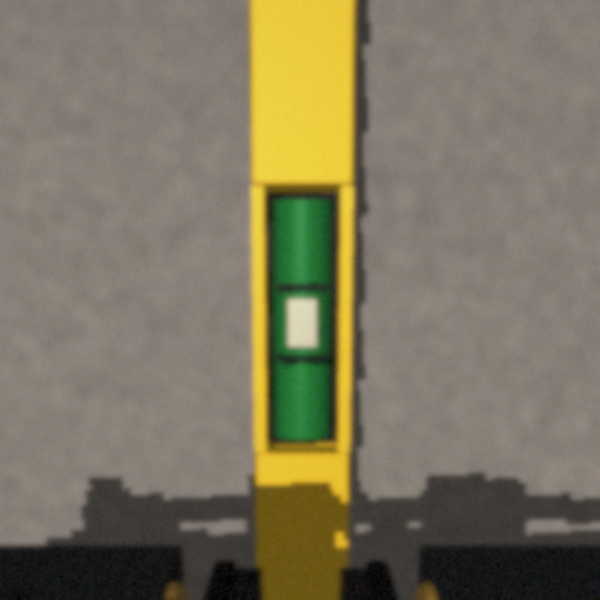

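View pics/w6.png

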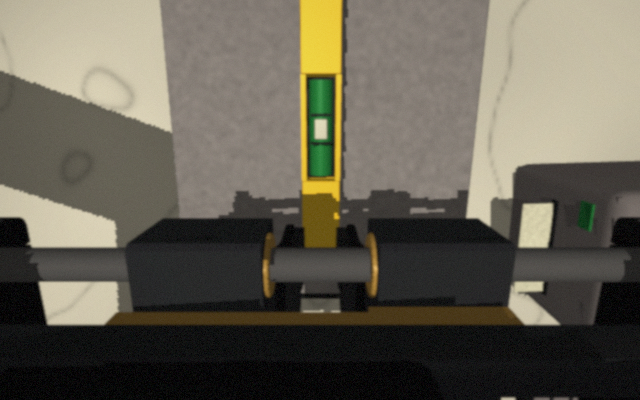

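Run:
```python
from h import *
c,o=pickle.load(open("w6.pkl","rb"));P=wristcloud(c,o)
for r in (74,181): print(P[r-3:r+3,308:334].reshape(-1,3).mean(0))
for r in (70,190): print(P[r,305:338,2].round(4))
```

```text
[0.58566765 0.09739702 0.135015  ]
[0.5814268  0.03270852 0.13598093]
[0.1398 0.1388 0.1385 0.1382 0.1389 0.1389 0.1385 0.1387 0.1393 0.1388
 0.1384 0.1387 0.1387 0.1386 0.1383 0.1398 0.1387 0.1388 0.1397 0.138
 0.1385 0.1397 0.1391 0.1382 0.1371 0.1379 0.138  0.1384 0.1396 0.139
 0.1397 0.1384 0.1399]
[0.1384 0.1385 0.1395 0.1394 0.1401 0.1385 0.1388 0.1386 0.1395 0.1388
 0.1394 0.1391 0.1396 0.1386 0.1387 0.1401 0.1383 0.1392 0.1398 0.1391
 0.1393 0.1388 0.1386 0.1387 0.1383 0.1387 0.1389 0.1385 0.1394 0.1394
 0.1388 0.1392 0.1388]
```

move_arm(rows=[0,0,-20,0,0,0,1,0,0,-18,0,0,0,1,0,0,-10,0,0,0,1,0,0,0,0,0,0,1])

```text
time: 19.3
position: [0.5793, 0.0134, 0.15]
tool_rot: [0.729, 0.684, -0.001, -0.001]
ft_force: [-0.6, -0.1, -0.3]
grip_width: 0.0004
```

move_arm(rows=[0,-8,-6,0,0,0,1,0,0,-3,0,0,0,1,0,0,-1,0,0,0,1,0,0,0,0,0,0,1])

```text
time: 19.7
position: [0.5803, 0.0041, 0.1412]
tool_rot: [0.73, 0.684, 0.0, 0.0]
ft_force: [-0.1, -0.7, 0.9]
grip_width: 0.0001
```

move_arm(rows=[0,0,-1,0,0,0,1,0,0,0,0,0,0,1])

```text
time: 19.9
position: [0.5805, 0.0042, 0.1405]
tool_rot: [0.73, 0.684, 0.0, 0.0]
ft_force: [-0.4, 0.3, 1.2]
grip_width: 0.0006
```

move_arm(rows=[0,0,-1,0,0,0,1,0,0,0,0,0,0,1])

```text
time: 20.1
position: [0.5805, 0.0042, 0.1404]
tool_rot: [0.73, 0.684, 0.0, 0.001]
ft_force: [-2.2, 0.2, 6.9]
grip_width: 0.0006
```

move_arm(rows=[0,0,-0.5,0,0,0,1,0,0,0,0,0,0,1])

```text
time: 20.3
position: [0.5805, 0.0042, 0.1404]
tool_rot: [0.73, 0.684, 0.0, 0.001]
ft_force: [-1.6, -0.2, 9.8]
grip_width: 0.0007
```

move_arm(rows=[0,0,-0.2,0,0,0,1,0,0,0,0,0,0,1,0,0,0,0,0,0,1,0,0,0,0,0,0,1,0,0,0,0,0,0,1,0,0,0,0,0,0,1,0,0,0,0,0,0,1,0,0,0,0,0,0,1,0,0,0,0,0,0,1,0,0,0,0,0,0,1,0,0,0,0,0,0,1,0,0,0,0,0,0,1])

```text
time: 21.5
position: [0.5805, 0.0042, 0.1404]
tool_rot: [0.73, 0.684, 0.0, 0.001]
ft_force: [-3.9, 0.8, 10.8]
grip_width: 0.0003
```

move_arm(rows=[0,0,0,0,0,0,1,0,0,0,0,0,0,1,0,0,0,0,0,0,1,0,0,0,0,0,0,1,0,0,0,0,0,0,1])

```text
time: 22.0
position: [0.5805, 0.0042, 0.1404]
tool_rot: [0.73, 0.684, 0.0, 0.001]
ft_force: [-2.4, -0.3, 10.3]
grip_width: 0.0006
```

```bash
python3 look.py 7
python3 - <<'E'
from h import *
c,o=pickle.load(open("w7.pkl","rb"))
im=c["color"][0:240,200:440,::-1];cv2.imwrite("pics/w7c.png",cv2.resize(im,None,fx=2.5,fy=2.5))
E
```

```text
22.0 [0.5805 0.0042 0.1404] [-0.185  0.574  1.624 -0.     0.942 -0.12 ] [-2.4 -0.3 10.3] [-0.07  0.52  0.01]
1616 slope mrad 0.3194361184639042
```

View pics/w7c.png

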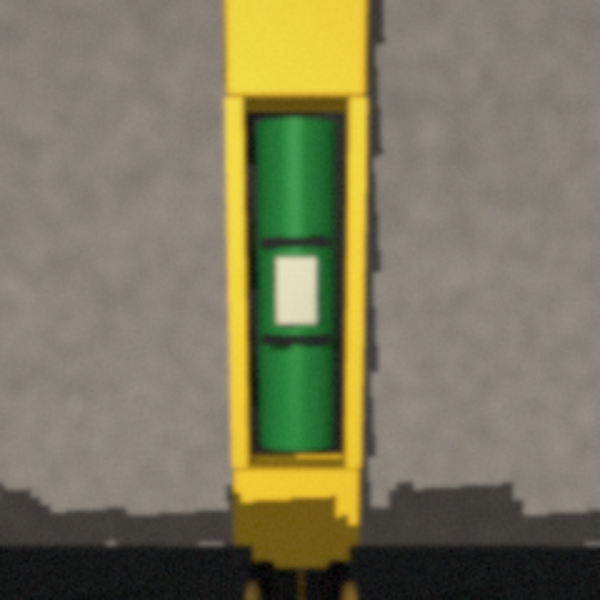

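View pics/t7.png

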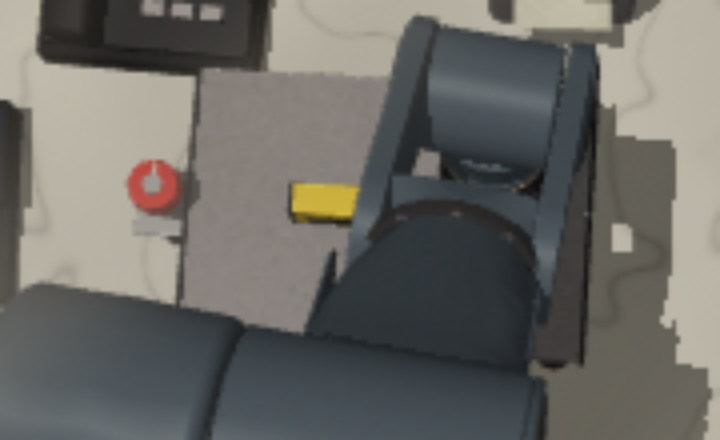

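The bubble (crop rows 255–326, middle 290) sits midway between the lines (242 and 341, middle 291). The push is steady at about 10.5 N.

```bash
python3 -c "
from rig import robot
print(robot.hand_in());o=robot.get_obs();print(o['time'],o['ft_force'])"
```

```text
the job is handed in; nothing more can be done
None
the job is handed in; nothing more can be done
```

I placed the level on the riser, turned the red knob until the bubble was centred, and handed the job in at about 22 s, still pressing at about 10.5 N. No verdict is reported, so this rests on my own last checks.

- **Choosing the level:** of the two yellow spirit levels I took the left-hand one, at about (0.52, -0.37) m. I laid it lengthwise on the board with its middle about 27 mm towards the fixed-feet end from the board's centre, and let go.
- **Levelling:** I turned the knob clockwise about 3.2 rad in three strokes and let go of it. The bubble then sat in the middle between its lines.
- **Pressing:** I pressed with the shut fingers on the level's solid top face at the fixed-feet end. The wrist force was steady at 10.3–10.8 N upward.
- **Last checks, under the push:** the bubble was within about 0.3 mm of the middle in the wrist camera, and the depth fit gave a board slope of about 0.3 mrad. There was also a sideways force of 2–4 N.
- **Disagreement on the way:** after the first stroke the bubble and depth readings showed less change than the 5.2 mrad I expected. The picture was taken before the bubble had settled; after a pause the readings agreed.
- **Other things on the desk:** I saw no contact with any of them. I did not re-measure their positions at the end.

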